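# Stack the beaker set on its coaster and lid it

### The arm

A 7-joint arm with a two-finger parallel gripper is mounted at the origin on a cart in front of the work surface, level with it; the furniture and walls round the work are solid. World frame = base frame: x ahead of the robot, y to its left, z up, the work surface at z = 0. Lengths are in m, angles in rad, forces in N, time in s.
With the tool pointing down it reaches from about 0.375 to 0.925 m from the base axis. Payload 3.1 kg.
Tool frame: the origin (TCP) lies midway between the tips of the shut fingers; the grasp point (between the pads) lies 19 mm behind it (grip_point_offset is the distance from the TCP to the grasp point, in m); z points along the fingers, x is the direction in which the jaws open and shut, and the axes are right-handed (so a half turn about z gives the same grasp; the last joint's range is limited). The gripper opens to 85 mm and grips with 20 to 120 N. Pads are 22 mm wide; open, the fingers measure 114 mm over their backs; the gripper's body (76 mm by 85 mm) begins 54 mm behind the grasp point. The pads swing forward as they close: fully open they stand 13 mm farther back than shut.
Start: joints at [-1.405, 0.383, 0.044, 1.598, -0.018, 1.161, -0.05], TCP at [0.169, 0.628, 0.231] pointing down, gripper open.
Joint ranges: [-2.61, 2.61], [-0.41, 2.15], [-1.48, 1.57], [0, 2.5], [-1.57, 4.71], [0.05, 1.97], [-2.85, 2.85]. Speed limits (rad/s): [2.79, 2.79, 3.14, 3.14, 3.14, 3.14, 3.14].

### API

Orientations are given as [roll, pitch, yaw] about the fixed x, y, z axes, in that order (R = Rz(yaw) Ry(pitch) Rx(roll)).
In Python, from plant import * gives the robot as it stands.
- The arm moves only by the tool arm_command, never from a script. Its argument "increments" is a list that holds one entry, the list of rows, each a list of 5 numbers: the opening, from -1 (shut) to 1 (fully open), then the shift along the world's x, y, z in m, then the turn about the world's z in degrees. A call has exactly 8 rows; each row is the pose to reach, as a shift and turn from the pose commanded when the call began; what a row does not reach only later rows make up. A row lasts 1/8 s, in which the tool goes at most 62.5 mm and 10.7 degrees, less where a joint would pass 70% of its speed; a pose out of reach is approached as far as the arm can. A call with a gripper value outside its range is refused whole. The fingers move at their own pace and stop on an object; "squeeze" is the grip in N (left out, the last holds). Time passes only in rows, so rows that repeat a pose let the fingers close, or fill a call up. It gives the time, the measured TCP pose, the force and the opening at its end, in the units of the state.
- sense(): the state, without advancing time (a new reading comes with each control period).
- get_image(name): name is "scene" or "top" or "wrist"; returns the picture (400x640x3 uint8, blue, green, red); there is no depth.
- camera_params(name): a dict with "intrinsics" (3x3 intrinsics, pixels), "world_from_camera" (4x4, takes a point from camera to world coordinates). Camera axes: x right, y down, z forward; pixel columns grow to the right and rows downward; lengths in m; the calibration is good to about 2 mm. A picture is of the moment at which its call begins: read the wrist's pose just before it. camera_params takes no time and is no camera call; for the wrist camera it gives the pose at the moment of the call.
- job_done(): hands the job in, once; it reports no verdict.
The state is a dict: "clock": time; "joints": joint angles; "qvel": joint speeds; "joint_efforts": joint torques, N m; "tool_pos": TCP position; "tcp_rot": TCP orientation; "ft_force": force on the tool from outside, world axes, zero at the start; "ft_torque": the same for the moment, N m; "gripper_width": opening from 0.0 (shut) to 1.0 (fully open).
Only numpy, scipy, OpenCV 4.12 (cv2) and the standard library are available. Lean on these libraries where they do the work, as an engineer would, in place of code of your own. Each camera call takes 0.05 s, during which the arm holds its last target. There are 200 camera calls.

### The job

Put the beaker set away as one upright stack in the middle of the round coaster: the blue beaker stands on the coaster, the yellow one is set fully down into the blue, the red into the yellow, and the black lid closes the red one, plug down. Leave the spice jar, the honey jar and the espresso cup standing where they are.

Things in the scene. Friction and masses are not known exactly. Their poses are not given: they have to be found in the camera images.
- blue_beaker_center (a point): blue plastic stacking beaker, upright, open on top, 68 mm tall, 70 g. Collar (upper 25 mm) 62 mm across, a shoulder, then it tapers to a 41 mm foot. Mouth 55 mm inside; inner floor 32 mm above the underside. Nested, it rests on the other's inner floor, 1 to 2 mm play, 32 mm higher; only its top 32 mm stick out, so hold it by the collar. Point: on the axis, half-way up (34 mm below the rim); z up.
- yellow_beaker_center (a point): yellow plastic stacking beaker, upright, open on top, 68 mm tall, 70 g. Collar (upper 25 mm) 62 mm across, a shoulder, then it tapers to a 41 mm foot. Mouth 55 mm inside; inner floor 32 mm above the underside. Nested, it rests on the other's inner floor, 1 to 2 mm play, 32 mm higher; only its top 32 mm stick out, so hold it by the collar. Point: on the axis, half-way up (34 mm below the rim); z up.
- red_beaker_center (a point): red plastic stacking beaker, upright, open on top, 68 mm tall, 70 g. Collar (upper 25 mm) 62 mm across, a shoulder, then it tapers to a 41 mm foot. Mouth 55 mm inside; inner floor 32 mm above the underside. Nested, it rests on the other's inner floor, 1 to 2 mm play, 32 mm higher; only its top 32 mm stick out, so hold it by the collar. Point: on the axis, half-way up (34 mm below the rim); z up.
- lid_center (a point): black lid, 43 mm tall, 50 g, standing on its plug: grey plug below (8 mm high, 46 to 52 mm across) that fits a beaker's mouth, disc 66 mm across, 5 mm thick, that rests on the rim, and an upright black knob on top, 20 mm across, 30 mm tall, to hold it by. Point: on the axis, half-way up, 21.5 mm below the knob's top; z up. Seated, it is 13.5 mm above the beaker's rim.
- coaster_top (a point): the round cork-brown coaster, 93 mm across, 8 mm thick, fixed flat on the worktop. This point: the centre of its upper face.
- spice_jar: bystander: small glass spice jar with brown contents and a pale timber lid, 47 mm across, 88 mm tall; origin at the centre of its underside. Stands among the beakers; leave it alone.
- honey_jar: bystander: jar of honey with a grey lid, 71 mm across, 110 mm tall; origin at the centre of its underside. Leave it alone.
- cup: bystander: small espresso cup, grey-green outside and dark blue inside (stands at the back, smaller than the beakers) with a handle, 63 x 86 mm, 50 mm tall; origin under its centre. Leave it alone.
Mind the look-alikes: they are no part of the job. Leave any purple look-alike of the part that bears lid_center alone.

How it is judged:
By the outcome, as a careful person would: the job done as asked, in the order asked, and still so for the second after the job is handed in, with the robot touching nothing.
It also fails if it takes over 88 s, if anything falls off the work surface, if the arm or the gripper's body presses on something with over 40 N, if the wrist force passes 120 N, or if a joint passes its speed limit or range.

## Working session

There is one attempt and no reset: what is moved stays moved. The work goes in short steps, Python scripts to look and compute and a tool call to move; the robot and the scene stay as the last step left them, time stands still between calls to the robot, and variables do not carry over. Pictures are saved under pics/ and viewed, about 12 in all and at most 16, crops included, and the job is handed in when it is done.

Besides the shell and the picture viewer there is one more tool, called after "Call:" as name(argument=value, ...) on one line, values as JSON. arm_command: Moves the arm, as the interface text tells. Its arguments: {"type":"object","properties":{"increments":{"type":"array"},"squeeze":{"type":"number"}},"required":["increments"]}

```bash
mkdir -p pics; ls
python3 - <<'E'
from plant import *
import cv2,numpy as np
s=sense();print(s['clock'],s['tool_pos'],s['tcp_rot'],s['gripper_width'])
for n in ["scene","top","wrist"]:
    p=camera_params(n);print(n,np.round(p['intrinsics'],1).tolist(),np.round(p['world_from_camera'],3).tolist())
    cv2.imwrite(f"pics/{n}0.png",get_image(n))
E
```

```text
pics
0.0 [0.16925706 0.62657151 0.22983447] [3.14139818e+00 2.71145987e-03 1.30708338e+00] 0.9973172044768668
scene [[493.0, 0.0, 315.0], [0.0, 493.0, 193.7], [0.0, 0.0, 1.0]] [[0.898, -0.201, 0.392, -0.009], [-0.441, -0.388, 0.809, -1.085], [-0.011, -0.899, -0.437, 0.677], [0.0, 0.0, 0.0, 1.0]]
top [[373.3, 0.0, 308.0], [0.0, 373.3, 196.4], [0.0, 0.0, 1.0]] [[0.015, -0.992, 0.128, 0.382], [-0.999, -0.02, -0.032, 0.048], [0.034, -0.128, -0.991, 0.946], [0.0, 0.0, 0.0, 1.0]]
wrist [[344.2, 0.0, 323.2], [0.0, 344.2, 198.4], [0.0, 0.0, 1.0]] [[0.262, 0.919, 0.294, 0.094], [0.965, -0.249, -0.082, 0.646], [-0.002, 0.305, -0.952, 0.373], [0.0, 0.0, 0.0, 1.0]]
```

View pics/scene0.png

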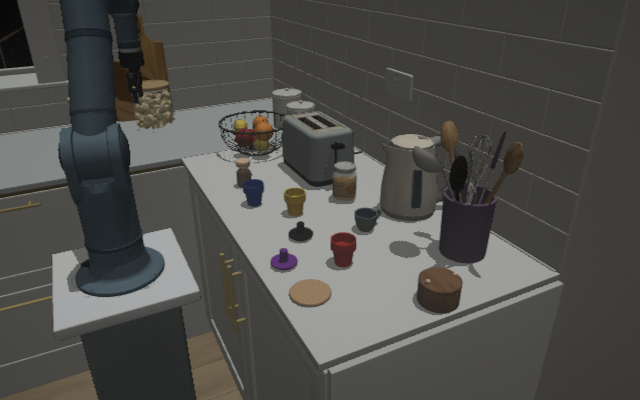

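View pics/top0.png

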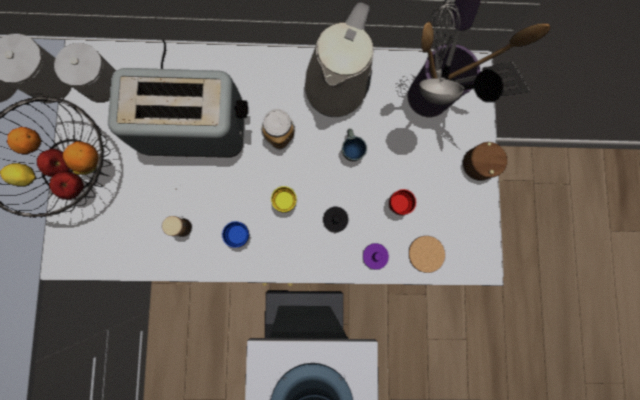

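Scene view: blue beaker (254,193), yellow (294,202), red (343,250), black lid (300,232), purple decoy (284,262), coaster (310,292). Top view: blue (236,234), yellow (284,200), red (402,202), lid (335,219), coaster (427,253), purple (375,256), spice jar (177,226).

```bash
cat > h.py <<'E'
from plant import *
import cv2,numpy as np
HSV={'blue':((108,120,40),(128,255,255)),'yellow':((22,140,60),(34,255,255)),'red':((0,150,50),(4,255,255)),'red2':((174,150,50),(180,255,255)),
 'coaster':((8,60,90),(18,200,255)),'lid':((0,0,0),(180,255,45)),'purple':((132,100,40),(155,255,255))}
def ray(p,uv):
    d=np.linalg.inv(p['intrinsics'])@[uv[0],uv[1],1.];T=np.array(p['world_from_camera'])
    return T[:3,3],T[:3,:3]@d
def plane(p,uv,z):
    o,d=ray(p,uv);return o+d*(z-o[2])/d[2]
def proj(p,X):
    T=np.linalg.inv(p['world_from_camera']);c=T[:3,:3]@np.array(X)+T[:3,3];k=p['intrinsics']@c;return k[:2]/k[2]
def tri(r):
    A=np.zeros((3,3));b=np.zeros(3);
    for o,d in r:
        d=d/np.linalg.norm(d);M=np.eye(3)-np.outer(d,d);A+=M;b+=M@o
    X=np.linalg.solve(A,b);return X
def mask(im,c):
    h=cv2.cvtColor(im,cv2.COLOR_BGR2HSV);m=cv2.inRange(h,*HSV[c])
    if c=='red':m|=cv2.inRange(h,*HSV['red2'])
    return m
def blob(im,c,near,R=35):
    """largest contour with centre within R px of near"""
    m=mask(im,c);w=np.zeros_like(m);cv2.circle(w,(int(near[0]),int(near[1])),R,255,-1)
    cs=cv2.findContours(m&w,cv2.RETR_EXTERNAL,cv2.CHAIN_APPROX_NONE)[0]
    return max(cs,key=cv2.contourArea) if cs else None
E
python3 - <<'E'
from h import *
pt,ps=camera_params('top'),camera_params('scene')
it,is_=cv2.imread('pics/top0.png'),cv2.imread('pics/scene0.png')
G={'blue':((236,234),(254,193)),'yellow':((284,200),(294,202)),'red':((402,202),(343,250)),'lid':((335,219),(300,232)),'coaster':((427,253),(310,292)),'purple':((375,256),(284,262))}
H={'blue':.034,'yellow':.034,'red':.034,'lid':.0105,'coaster':.008,'purple':.0105}
for n,(a,b) in G.items():
    r=[]
    for p,im,g in((pt,it,a),(ps,is_,b)):
        c=blob(im,n,g,26)
        if c is None: print(n,'none');continue
        x,y,w,h=cv2.boundingRect(c);r.append(ray(p,(x+w/2-.5,y+h/2-.5)));print(n,(x,y,w,h),cv2.contourArea(c),plane(p,(x+w/2-.5,y+h/2-.5),H[n]).round(4))
    if len(r)==2:print('  tri',tri(r).round(4))
for n,uv in(('spice',(173,226)),('honey',(276,122)),('cup',(354,148))):print(n,plane(pt,uv,{'spice':.088,'honey':.11,'cup':.05}[n]).round(3))
E
```

```text
blue (223, 222, 26, 25) 485.5 [0.4047 0.1927 0.034 ]
blue (243, 182, 20, 7) 9.5 [0.4224 0.2486 0.034 ]
  tri [0.4034 0.1882 0.063 ]
yellow (272, 187, 24, 25) 445.5 [0.4922 0.0788 0.034 ]
yellow (285, 192, 20, 6) 15.5 [0.5109 0.1271 0.034 ]
  tri [0.4894 0.0778 0.0602]
red (390, 190, 25, 25) 453.5 [ 0.4904 -0.2149  0.034 ]
red (332, 237, 24, 9) 37.0 [ 0.5118 -0.1701  0.034 ]
  tri [ 0.4886 -0.2079  0.0606]
lid (324, 208, 23, 24) 401.0 [ 0.4456 -0.0509  0.0105]
lid (289, 222, 23, 19) 234.5 [ 0.4523 -0.0389  0.0105]
  tri [ 0.4461 -0.0505  0.018 ]
coaster (409, 236, 36, 37) 990.0 [ 0.3631 -0.2823  0.008 ]
coaster (290, 279, 41, 27) 805.0 [ 0.363  -0.2867  0.008 ]
  tri [ 0.3637 -0.2835  0.0054]
purple (363, 244, 25, 25) 467.5 [ 0.3563 -0.1514  0.0105]
purple (271, 254, 26, 15) 219.5 [ 0.3571 -0.1512  0.0105]
  tri [ 0.3566 -0.1515  0.0108]
spice [0.419 0.326 0.088]
honey [0.662 0.098 0.11 ]
cup [ 0.621 -0.093  0.05 ]
```

Call:
arm_command(increments=[[[1,0.03,-0.05,0,-6],[1,0.06,-0.11,0,-12],[1,0.09,-0.165,-0.01,-18],[1,0.12,-0.22,-0.01,-24],[1,0.15,-0.275,-0.02,-31],[1,0.18,-0.33,-0.03,-38],[1,0.21,-0.385,-0.03,-44],[1,0.234,-0.438,-0.03,-50]]], squeeze=40)

```text
clock: 1.15
tool_pos: [0.4027, 0.1904, 0.2011]
tcp_rot: [-3.141, -0.0, 0.431]
ft_force: [1.3, 0.8, 0.1]
gripper_width: 0.999
```

Run:
```python
from h import *
s=sense();p=camera_params('wrist');im=get_image('wrist');cv2.imwrite('pics/w1.png',im)
s=sense();p=camera_params('wrist');im=get_image('wrist')
print(s['clock'],s['tool_pos'],s['tcp_rot'],s['ft_force'],s['qvel'].__class__,np.abs(s['qvel']).max())
c=blob(im,'blue',proj(p,(.403,.188,.06)),120);print(cv2.boundingRect(c),proj(p,(.403,.188,.068)),proj(p,s['tool_pos']))
(u,v),r=cv2.minEnclosingCircle(c);print(u,v,r,plane(p,(u,v),.068),plane(p,(u,v),.055))
cv2.imwrite('pics/w1.png',im)
```

```text
1.2 [0.40621685 0.18079318 0.20116506] [3.13678490e+00 6.14626526e-04 4.16046103e-01] [ 0.94953869 -5.34051273 -0.09052285] <class 'numpy.ndarray'> 0.04313340411827348
(288, 136, 74, 76) [324.00752678 175.61328151] [324.77707085 262.43751092]
324.5 173.64666748046875 37.91476058959961 [0.40269745 0.18969002 0.068     ] [0.40403965 0.18677702 0.055     ]
```

View pics/w1.png

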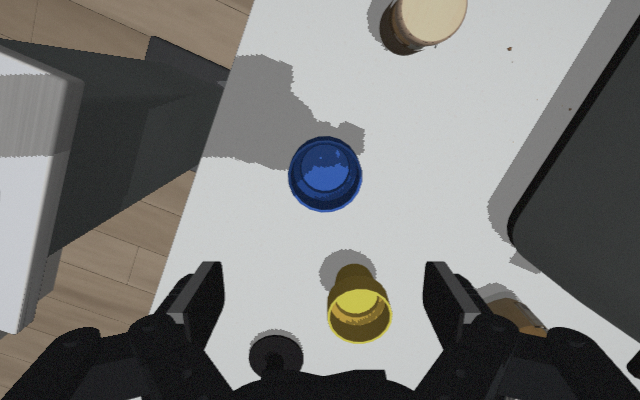

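Wrist view: blue mouth at (324,174), yellow at (360,315), lid (276,355), spice jar at top (430,10). Agrees with the top view estimate. I'll descend part-way and measure again.

Call:
arm_command(increments=[[[1,0,0,0,0],[1,0,0,-0.03,0],[1,0,0,-0.06,0],[1,0,0,-0.08,0],[1,0,0,-0.08,0],[1,0,0,-0.08,0],[1,0,0,-0.08,0],[1,0,0,-0.08,0]]])

```text
clock: 2.25
tool_pos: [0.4027, 0.1929, 0.1221]
tcp_rot: [-3.141, -0.002, 0.435]
ft_force: [-0.3, 1.0, 0.5]
gripper_width: 0.998
```

```bash
cat >> h.py <<'E'
def rim(c,near,R=120,name='wrist',zs=(.068,),save=None):
    p=camera_params(name);im=get_image(name);s=sense()
    if save:cv2.imwrite(save,im)
    b=blob(im,c,near if len(near)==2 else proj(p,near),R)
    e=cv2.fitEllipse(cv2.convexHull(b));u=e[0]
    print(c,'t',round(s['clock'],2),'tcp',s['tool_pos'].round(4),s['tcp_rot'].round(3),'grip',round(s['gripper_width'],3),'ell',np.round(e[0],1),np.round(e[1],1),cv2.boundingRect(b))
    for z in zs:print('  z',z,plane(p,u,z).round(4))
    return ray(p,u),p,im
E
python3 - <<'E'
from h import *
r,p,im=rim('blue',(.403,.188,.068))
d0=(np.array([324.5,173.6]))
E
```

```text
blue t 2.3 tcp [0.4026 0.1927 0.122 ] [-3.141e+00 -1.000e-03  4.340e-01] grip 1.002 ell [322.1 223.2] [ 97.6 101.3] (273, 173, 98, 100)
  z 0.068 [0.4024 0.1905 0.068 ]
```

Call:
arm_command(increments=[[[1,0,-0.002,-0.03,0],[1,0,-0.002,-0.06,0],[1,0,-0.002,-0.085,0],[1,0,-0.002,-0.085,0],[0,0,-0.002,-0.085,0],[-1,0,-0.002,-0.085,0],[-1,0,-0.002,-0.085,0],[-1,0,-0.002,-0.085,0]]], squeeze=40)

```text
clock: 3.3
tool_pos: [0.4033, 0.191, 0.0378]
tcp_rot: [-3.141, -0.003, 0.434]
ft_force: [-1.0, -1.1, 6.2]
gripper_width: 0.712
```

Call:
arm_command(increments=[[[-1,0,0,0,0],[-1,0,0,0.03,0],[-1,0,0,0.07,0],[-1,0,0,0.12,0],[-1,0,0,0.15,0],[-1,0,0,0.15,0],[-1,0,0,0.15,0],[-1,0,0,0.15,0]]])

```text
clock: 4.3
tool_pos: [0.401, 0.1897, 0.1848]
tcp_rot: [3.141, 0.003, 0.434]
ft_force: [0.5, -0.1, 0.2]
gripper_width: 0.713
```

Run:
```python
from h import *
s=sense();T=s['tool_pos']
r,p,im=rim('blue',T+[0,0,.03],90,zs=(T[2]+.031,),save='pics/w2.png')
```

```text
blue t 4.35 tcp [0.4011 0.1897 0.1849] [3.141e+00 3.000e-03 4.340e-01] grip 0.717 ell [323.3 294.3] [158.1 165. ] (243, 210, 161, 164)
  z 0.2158473501175002 [0.399  0.1924 0.2158]
```

View pics/w2.png

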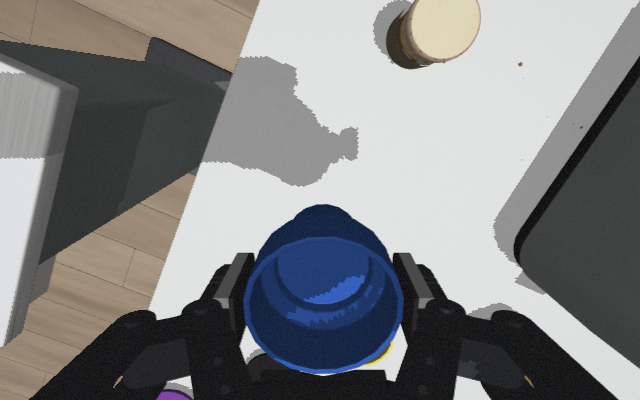

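Blue held upright; its rim spans cols 243–404, rows 236–374. Carrying to the coaster.

Call:
arm_command(increments=[[[-1,0.005,-0.05,0.01,-7],[-1,0.01,-0.11,0.02,-14],[-1,0.015,-0.17,0.02,-22],[-1,0.015,-0.23,0.02,-30],[-1,0.005,-0.29,0.02,-38],[-1,-0.01,-0.35,0.02,-46],[-1,-0.025,-0.41,0.02,-54],[-1,-0.038,-0.46,0.02,-60]]])

```text
clock: 5.35
tool_pos: [0.3626, -0.2717, 0.2059]
tcp_rot: [-3.142, 0.0, -0.618]
ft_force: [1.3, -0.2, -0.7]
gripper_width: 0.715
```

Call:
arm_command(increments=[[[-1,0,-0.014,0,0],[-1,0,-0.014,0,0],[-1,0,-0.014,0,0],[-1,0,-0.014,0,0],[-1,0,-0.014,0,0],[-1,0,-0.014,0,0],[-1,0,-0.014,0,0],[-1,0,-0.014,0,0]]])

```text
clock: 6.35
tool_pos: [0.3642, -0.2836, 0.2063]
tcp_rot: [-3.141, -0.0, -0.613]
ft_force: [0.1, 0.3, -0.4]
gripper_width: 0.719
```

Run:
```python
from h import *
r,p,im=rim('coaster',(.3635,-.284,.008),110,zs=(.008,),save='pics/w3.png')
T=sense()['tool_pos'];print(plane(p,(323.5,305),T[2]+.03)-T)
```

```text
coaster t 6.4 tcp [ 0.3642 -0.2837  0.2063] [-3.142 -0.    -0.613] grip 0.716 ell [323.8 167.8] [88.7 90.1] (279, 124, 90, 85)
  z 0.008 [ 0.3654 -0.2838  0.008 ]
[-0.0009785  -0.00204848  0.03      ]
```

View pics/w3.png

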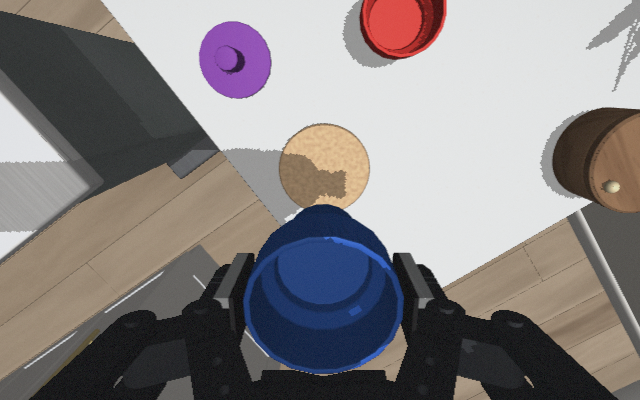

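Wrist view: coaster at (324,168) directly under the tool, purple decoy (235,60), red (402,20). Lowering onto the coaster.

Call:
arm_command(increments=[[[-1,0.002,0.002,-0.04,0],[-1,0.002,0.002,-0.09,0],[-1,0.002,0.002,-0.13,0],[-1,0.002,0.002,-0.145,0],[-1,0.002,0.002,-0.152,0],[-1,0.002,0.002,-0.156,0],[-1,0.002,0.002,-0.159,0],[-1,0.002,0.002,-0.161,0]]])

```text
clock: 7.4
tool_pos: [0.3668, -0.2818, 0.0458]
tcp_rot: [-3.141, -0.001, -0.613]
ft_force: [-2.0, 2.5, 14.6]
gripper_width: 0.714
```

Call:
arm_command(increments=[[[-1,0,0,0,0],[-1,0,0,0,0],[0.6,0,0,0,0],[1,0,0,0,0],[1,0,0,0,0],[1,0,0,0.03,0],[1,0,0,0.07,0],[1,0,0,0.12,0]]])

```text
clock: 8.4
tool_pos: [0.3653, -0.2813, 0.1656]
tcp_rot: [3.14, 0.002, -0.613]
ft_force: [2.1, 1.0, 0.8]
gripper_width: 1.003
```

Call:
arm_command(increments=[[[1,0,0,0.02,0],[1,0,0,0.04,0],[1,0,0,0.04,0],[1,0,0,0.04,0],[1,0,0,0.04,0],[1,0,0,0.04,0],[1,0,0,0.04,0],[1,0,0,0.04,0]]])

```text
clock: 9.4
tool_pos: [0.366, -0.2817, 0.2052]
tcp_rot: [3.141, 0.0, -0.613]
ft_force: [-0.0, 1.0, 0.7]
gripper_width: 1.003
```

Run:
```python
from h import *
r,p,im=rim('blue',(.3655,-.283,.076),90,zs=(.076,),save='pics/w4.png')
b=blob(im,'coaster',proj(p,(.365,-.284,.008)),110);e=cv2.fitEllipse(cv2.convexHull(b));print(e,plane(p,e[0],.008))
pt=camera_params('top');it=get_image('top');b=blob(it,'blue',proj(pt,(.3655,-.283,.07)),30);print(b is not None and (cv2.boundingRect(b)))
```

```text
blue t 9.45 tcp [ 0.3661 -0.2817  0.2052] [ 3.141  0.    -0.613] grip 0.998 ell [323.7 187.7] [73.  75.5] (287, 150, 74, 76)
  z 0.076 [ 0.3662 -0.2827  0.076 ]
((323.4889221191406, 170.4034423828125), (88.40650939941406, 90.0795669555664), 91.2569808959961) [ 0.3654472  -0.28367815  0.008     ]
(423, 242, 26, 25)
```

View pics/w4.png

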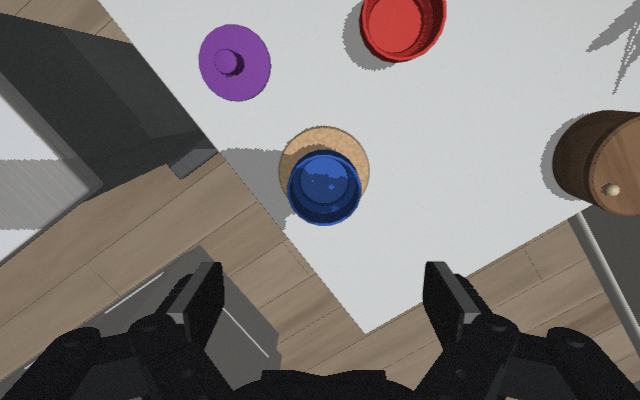

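Blue stands within about 1 mm of the coaster's middle (rim centre at (324,188)). On to yellow.

Call:
arm_command(increments=[[[1,0.02,0.03,0,5],[1,0.04,0.08,0,10],[1,0.06,0.13,0,16],[1,0.075,0.18,0,22],[1,0.09,0.23,0,28],[1,0.1,0.28,0,34],[1,0.112,0.325,0,40],[1,0.123,0.359,0,45]]])

```text
clock: 10.5
tool_pos: [0.4894, 0.08, 0.2053]
tcp_rot: [-3.141, -0.0, 0.178]
ft_force: [-0.4, -0.6, 0.1]
gripper_width: 0.999
```

Call:
arm_command(increments=[[[1,0,0,0,0],[1,0,0,-0.03,0],[1,0,0,-0.06,0],[1,0,0,-0.08,0],[1,0,0,-0.08,0],[1,0,0,-0.08,0],[1,0,0,-0.08,0],[1,0,0,-0.08,0]]])

```text
clock: 11.5
tool_pos: [0.4898, 0.0775, 0.1261]
tcp_rot: [-3.141, -0.002, 0.173]
ft_force: [-0.0, -0.2, -0.5]
gripper_width: 1.002
```

Run:
```python
from h import *
r,p,im=rim('yellow',(.489,.077,.068),120,zs=(.068,),save='pics/w5.png')
pt=camera_params('top');print('tri w/ first top', tri([r,ray(pt,(283.5,199))]))
```

```text
yellow t 11.55 tcp [0.4896 0.0776 0.126 ] [-3.141e+00 -1.000e-03  1.730e-01] grip 0.999 ell [322.2 214.7] [96.2 99.1] (274, 165, 98, 99)
  z 0.068 [0.4885 0.0793 0.068 ]
tri w/ first top [0.48866757 0.07781136 0.06383687]
```

Call:
arm_command(increments=[[[1,-0.001,0.0015,-0.03,0],[1,-0.001,0.0015,-0.06,0],[1,-0.001,0.0015,-0.087,0],[1,-0.001,0.0015,-0.087,0],[0,-0.001,0.0015,-0.087,0],[-1,-0.001,0.0015,-0.087,0],[-1,-0.001,0.0015,-0.087,0],[-1,-0.001,0.0015,-0.087,0]]])

```text
clock: 12.55
tool_pos: [0.4898, 0.0792, 0.0399]
tcp_rot: [-3.141, -0.003, 0.172]
ft_force: [-1.8, -0.8, 6.7]
gripper_width: 0.702
```

Call:
arm_command(increments=[[[-1,0,0,0,0],[-1,0,0,0.04,0],[-1,0,0,0.09,0],[-1,0,0,0.14,0],[-1,0,0,0.18,0],[-1,0,0,0.18,0],[-1,0,0,0.18,0],[-1,0,0,0.18,0]]])

```text
clock: 13.55
tool_pos: [0.4867, 0.0786, 0.2166]
tcp_rot: [3.141, 0.003, 0.173]
ft_force: [-0.7, -0.2, -1.1]
gripper_width: 0.7
```

Call:
arm_command(increments=[[[-1,-0.005,-0.02,0,-2],[-1,-0.02,-0.065,0,-8],[-1,-0.035,-0.115,0,-14],[-1,-0.055,-0.165,0,-20],[-1,-0.07,-0.215,0,-26],[-1,-0.09,-0.265,0,-33],[-1,-0.105,-0.315,0,-39],[-1,-0.122,-0.36,0,-45]]])

```text
clock: 14.55
tool_pos: [0.3635, -0.2836, 0.2177]
tcp_rot: [-3.14, 0.001, -0.62]
ft_force: [0.4, -0.5, -0.6]
gripper_width: 0.701
```

Call:
arm_command(increments=[[[-1,0,0,0,0],[-1,0,0,0,0],[-1,0,0,0,0],[-1,0,0,0,0],[-1,0,0,0,0],[-1,0,0,0,0],[-1,0,0,0,0],[-1,0,0,0,0]]])

```text
clock: 15.55
tool_pos: [0.3662, -0.2811, 0.2183]
tcp_rot: [-3.142, -0.0, -0.613]
ft_force: [0.5, 0.4, -0.5]
gripper_width: 0.7
```

Run:
```python
from h import *
r,p,im=rim('blue',(.366,-.2827,.076),60,zs=(.076,),save='pics/w6.png')
m=mask(im,'yellow');ys,xs=np.nonzero(m);print('yellow bbox',xs.min(),xs.max(),ys.min(),ys.max())
```

```text
blue t 15.6 tcp [ 0.3662 -0.2812  0.2183] [-3.142 -0.    -0.613] grip 0.702 ell [323.8 184.6] [69.5 73.3] (289, 148, 71, 63)
  z 0.076 [ 0.366 -0.283  0.076]
yellow bbox 245 401 202 368
```

View pics/w6.png

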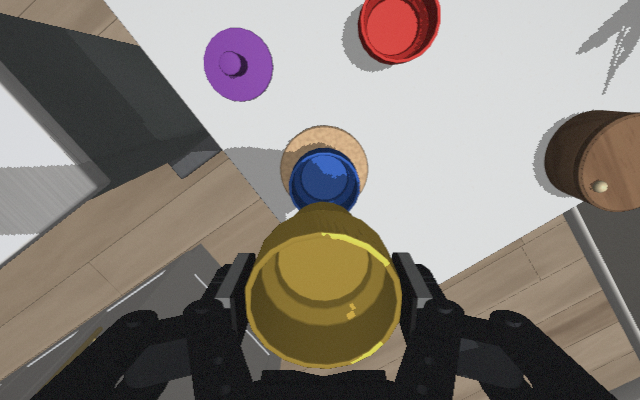

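Yellow held, rim cols 245–401, rows 233–368; blue below at (324,185).

```bash
cat >> h.py <<'E'
def held(c,im,p,T,dz=.028):
    """rim ellipse of held beaker from its lower half outline + sides"""
    m=mask(im,c);m[:255]=0
    b=max(cv2.findContours(m,cv2.RETR_EXTERNAL,cv2.CHAIN_APPROX_NONE)[0],key=cv2.contourArea)
    b=cv2.convexHull(b).reshape(-1,2);b=b[b[:,1]>258]
    bb=[b[:,0].min(),b[:,0].max(),b[:,1].max()]
    e=cv2.fitEllipse(b.astype(np.float32));print('held',bb,np.round(e[0],1),np.round(e[1],1),'rel tcp',(plane(p,e[0],T[2]+dz)-T).round(4));return e
E
python3 - <<'E'
from h import *
p=camera_params('wrist');T=sense()['tool_pos']
for f,c,dz in(('w3','blue',.030),('w6','yellow',.028)):
    im=cv2.imread(f'pics/{f}.png');held(c,im,p,T,dz)
    # manual centre
    print(plane(p,{'w3':(323.5,305),'w6':(323.2,301)}[f],T[2]+dz)-T)
E
```

```text
held [np.int32(243), np.int32(403), np.int32(373)] [322.8 302. ] [142.9 161.2] rel tcp [-0.0005 -0.0008  0.03  ]
[-0.0010113  -0.00206461  0.03      ]
held [np.int32(245), np.int32(401), np.int32(368)] [323.1 297.5] [141.5 158.4] rel tcp [ 0.     -0.0004  0.028 ]
[-0.00086391 -0.00165801  0.028     ]
```

Call:
arm_command(increments=[[[-1,0,-0.0013,-0.04,0],[-1,0,-0.0013,-0.08,0],[-1,0,-0.0013,-0.1,0],[-1,0,-0.0013,-0.112,0],[-1,0,-0.0013,-0.12,0],[-1,0,-0.0013,-0.128,0],[-1,0,-0.0013,-0.134,0],[-1,0,-0.0013,-0.138,0]]])

```text
clock: 16.6
tool_pos: [0.3664, -0.2825, 0.0803]
tcp_rot: [-3.141, -0.001, -0.613]
ft_force: [0.6, 0.6, -1.3]
gripper_width: 0.698
```

Call:
arm_command(increments=[[[-1,0,0,0,0],[-1,0,0,0,0],[-1,0,0,-0.001,0],[-1,0,0,-0.001,0],[-1,0,0,-0.001,0],[-1,0,0,-0.001,0],[-1,0,0,-0.001,0],[-1,0,0,-0.001,0]]])

```text
clock: 17.6
tool_pos: [0.3665, -0.2826, 0.08]
tcp_rot: [-3.141, -0.0, -0.613]
ft_force: [-0.9, 1.2, 5.7]
gripper_width: 0.704
```

Call:
arm_command(increments=[[[0.6,0,0,0,0],[1,0,0,0,0],[1,0,0,0,0],[1,0,0,0.03,0],[1,0,0,0.07,0],[1,0,0,0.11,0],[1,0,0,0.14,0],[1,0,0,0.14,0]]])

```text
clock: 18.6
tool_pos: [0.3691, -0.2811, 0.2205]
tcp_rot: [-3.132, -0.004, -0.608]
ft_force: [1.1, 0.2, -0.5]
gripper_width: 1.003
```

Call:
arm_command(increments=[[[1,0,0,0,0],[1,0,0,0,0],[1,0,0,0,0],[1,0,0,0,0],[1,0,0,0,0],[1,0,0,0,0],[1,0,0,0,0],[1,0,0,0,0]]])

```text
clock: 19.6
tool_pos: [0.3662, -0.2824, 0.2193]
tcp_rot: [-3.141, -0.0, -0.613]
ft_force: [-0.2, -0.5, -0.7]
gripper_width: 1.001
```

Run:
```python
from h import *
r,p,im=rim('yellow',(.366,-.2827,.108),90,zs=(.108,),save='pics/w7.png')
ps=camera_params('scene');I=get_image('scene');u=proj(ps,(.366,-.283,.05)).astype(int);print(u)
w=im[60:360,150:550];s=cv2.resize(I[u[1]-50:u[1]+50,u[0]-65:u[0]+65],None,fx=3,fy=3);cv2.imwrite('pics/c7.png',np.hstack([w,s]))
r2,_,_=rim('red',(.488,-.21,.068),90,zs=(.068,))
```

```text
yellow t 19.65 tcp [ 0.3663 -0.2823  0.2193] [-3.141 -0.    -0.613] grip 1.0 ell [323.2 193.4] [77.9 80.3] (284, 153, 79, 81)
  z 0.108 [ 0.3664 -0.2827  0.108 ]
[310 274]
red t 19.75 tcp [ 0.3662 -0.2824  0.2193] [-3.141 -0.    -0.613] grip 1.006 ell [397.6  19.7] [77.6 88.9] (357, 0, 82, 63)
  z 0.068 [ 0.487  -0.2113  0.068 ]
```

View pics/c7.png

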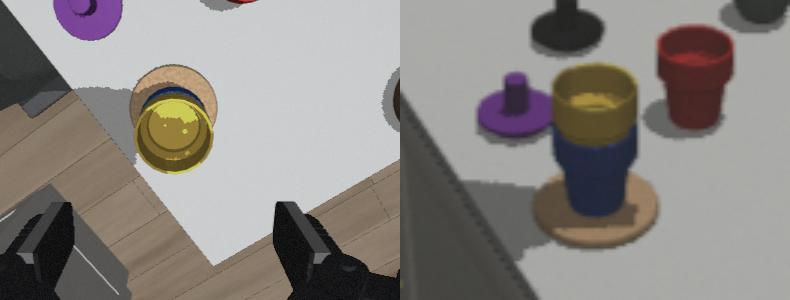

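Crop: yellow nested in blue, upright on the coaster (wrist and scene view agree). Now red.

Call:
arm_command(increments=[[[1,0.03,0.018,0,0],[1,0.06,0.036,0,0],[1,0.09,0.054,0,0],[1,0.122,0.072,-0.02,0],[1,0.122,0.072,-0.06,0],[1,0.122,0.072,-0.09,0],[1,0.122,0.072,-0.09,0],[1,0.122,0.072,-0.09,0]]])

```text
clock: 20.75
tool_pos: [0.4888, -0.211, 0.1303]
tcp_rot: [-3.141, -0.002, -0.613]
ft_force: [0.7, -1.0, 1.0]
gripper_width: 1.004
```

Run:
```python
from h import *
get_image('wrist');get_image('wrist')
r,p,im=rim('red',(.4885,-.21,.068),120,zs=(.068,))
pt=camera_params('top');print('tri w/ first top', tri([r,ray(pt,(402,202))]))
```

```text
red t 20.9 tcp [ 0.4893 -0.211   0.1308] [-3.14e+00 -3.00e-03 -6.13e-01] grip 1.004 ell [320.6 210.7] [94.8 97. ] (273, 162, 96, 97)
  z 0.068 [ 0.4901 -0.208   0.068 ]
tri w/ first top [ 0.48777109 -0.20989808  0.05638676]
```

Call:
arm_command(increments=[[[1,0.0008,0.0025,-0.03,0],[1,0.0008,0.0025,-0.06,0],[1,0.0008,0.0025,-0.091,0],[1,0.0008,0.0025,-0.091,0],[0,0.0008,0.0025,-0.091,0],[-1,0.0008,0.0025,-0.091,0],[-1,0.0008,0.0025,-0.091,0],[-1,0.0008,0.0025,-0.091,0]]])

```text
clock: 21.9
tool_pos: [0.4904, -0.2087, 0.0404]
tcp_rot: [-3.14, -0.003, -0.613]
ft_force: [-2.3, 1.3, 7.6]
gripper_width: 0.723
```

Call:
arm_command(increments=[[[-1,0,0,0,0],[-1,0,0,0.04,0],[-1,0,0,0.09,0],[-1,0,0,0.15,0],[-1,0,0,0.2,0],[-1,-0.03,-0.02,0.2,0],[-1,-0.06,-0.035,0.2,0],[-1,-0.09,-0.055,0.2,0]]])

```text
clock: 22.9
tool_pos: [0.398, -0.2637, 0.2384]
tcp_rot: [-3.14, -0.0, -0.613]
ft_force: [-0.1, -0.6, 0.6]
gripper_width: 0.723
```

Call:
arm_command(increments=[[[-1,-0.02,-0.01,0,0],[-1,-0.033,-0.02,0,0],[-1,-0.033,-0.02,0,0],[-1,-0.033,-0.02,0,0],[-1,-0.033,-0.02,0,0],[-1,-0.033,-0.02,0,0],[-1,-0.033,-0.02,0,0],[-1,-0.033,-0.02,0,0]]])

```text
clock: 23.9
tool_pos: [0.366, -0.283, 0.2382]
tcp_rot: [3.141, 0.0, -0.613]
ft_force: [0.2, -0.4, -0.8]
gripper_width: 0.719
```

Run:
```python
from h import *
r,p,im=rim('yellow',(.366,-.2827,.108),60,zs=(.108,),save='pics/w8.png')
held('red',im,p,sense()['tool_pos'])
```

```text
yellow t 23.95 tcp [ 0.366  -0.283   0.2383] [ 3.141  0.    -0.613] grip 0.72 ell [323.  186.3] [72.3 76.1] (287, 148, 73, 64)
  z 0.108 [ 0.3661 -0.283   0.108 ]
held [np.int32(244), np.int32(402), np.int32(367)] [322.8 297.5] [139.3 158.3] rel tcp [-0.     -0.0002  0.028 ]
```

View pics/w8.png

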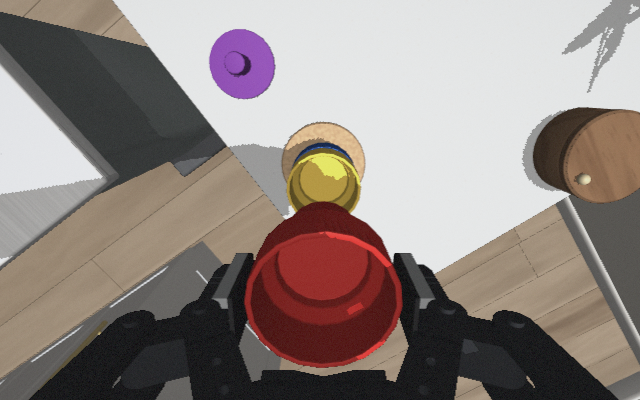

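Red held (rim cols 244–402), yellow mouth at (323,186) directly below. Lowering.

Call:
arm_command(increments=[[[-1,0.0003,0.0003,-0.03,0],[-1,0.0003,0.0003,-0.065,0],[-1,0.0003,0.0003,-0.09,0],[-1,0.0003,0.0003,-0.1,0],[-1,0.0003,0.0003,-0.108,0],[-1,0.0003,0.0003,-0.116,0],[-1,0.0003,0.0003,-0.122,0],[-1,0.0003,0.0003,-0.125,0]]])

```text
clock: 24.95
tool_pos: [0.3547, -0.2725, 0.1454]
tcp_rot: [3.139, -0.029, -0.616]
ft_force: [-11.4, 5.6, 65.5]
gripper_width: 0.718
```

Call:
arm_command(increments=[[[-1,0,0,0,0],[-1,0,0,0,0],[-1,0,0,-0.001,0],[-1,0,0,-0.001,0],[-1,0,0,-0.001,0],[-1,0,0,-0.0015,0],[-1,0,0,-0.0015,0],[-1,0,0,-0.0015,0]]])

```text
clock: 25.95
tool_pos: [0.3549, -0.2726, 0.1455]
tcp_rot: [3.138, -0.03, -0.616]
ft_force: [-11.8, 5.9, 64.7]
gripper_width: 0.724
```

Run:
```python
from h import *
I=get_image('scene');w=get_image('wrist');s=sense();print(s['joints'].round(2),s['joint_efforts'].round(1))
cv2.imwrite('pics/c9.png',np.hstack([w[60:400,150:500],cv2.resize(I[150:320,225:425],None,fx=2,fy=2)]))
```

```text
[-1.12 -0.41  1.56  2.21  0.51  0.97 -0.47] [-1.1  8.6 -0.4 -4.8  1.4 -4.9 -0. ]
```

View pics/c9.png

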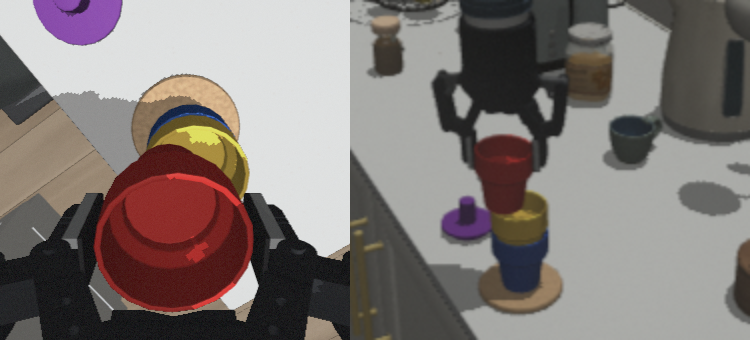

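The foot caught yellow's rim because joints 2 and 3 have hit their limits (−0.41, 1.56), pushing the tool sideways. Raising straight up, then I'll bring the elbow back.

Call:
arm_command(increments=[[[-1,0,0,0.03,0],[-1,0,0,0.06,0],[-1,0,0,0.09,0],[-1,0,0,0.12,0],[-1,0,0,0.13,0],[-1,0,0,0.13,0],[-1,0,0,0.13,0],[-1,0,0,0.13,0]]])

```text
clock: 27.05
tool_pos: [0.3459, -0.267, 0.2638]
tcp_rot: [3.14, -0.019, -0.613]
ft_force: [1.2, -0.0, -0.9]
gripper_width: 0.721
```

Run:
```python
from h import *
r,p,im=rim('yellow',(.366,-.2827,.108),60,zs=(.108,))
held('red',im,p,sense()['tool_pos']);print(sense()['joints'].round(2),sense()['ft_force'].round(1))
I=get_image('scene');cv2.imwrite('pics/c10.png',np.hstack([im[60:400,150:500],cv2.resize(I[150:320,225:425],None,fx=2,fy=2)]))
```

```text
yellow t 27.1 tcp [ 0.346 -0.267  0.264] [ 3.14  -0.019 -0.612] grip 0.722 ell [347.5 179.6] [66.8 68.6] (315, 145, 67, 70)
  z 0.108 [ 0.3658 -0.2824  0.108 ]
held [np.int32(244), np.int32(402), np.int32(370)] [322.9 298.3] [144.7 159.8] rel tcp [-0.0008 -0.0002  0.028 ]
[-0.75 -0.39  1.12  2.09  0.37  1.23 -0.4 ] [ 0.   0.2 -1.7]
```

View pics/c10.png

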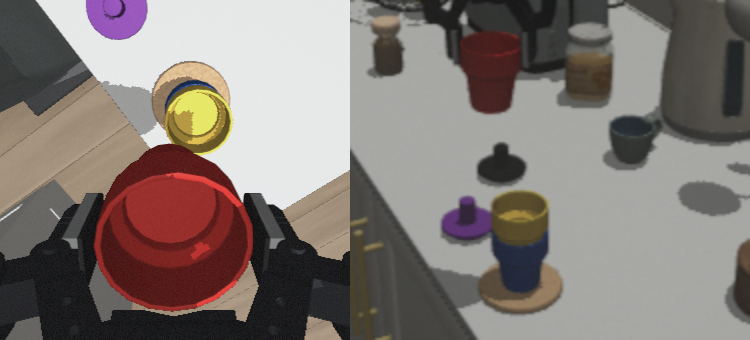

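Stack intact; red still held the same way. Moving outward to reset the elbow.

Call:
arm_command(increments=[[[-1,0.03,0.01,0,0],[-1,0.06,0.02,0,0],[-1,0.09,0.03,0,0],[-1,0.12,0.04,0,0],[-1,0.15,0.05,0,0],[-1,0.15,0.05,0,0],[-1,0.15,0.05,0,0],[-1,0.15,0.05,0,0]]])

```text
clock: 28.15
tool_pos: [0.4859, -0.2147, 0.2692]
tcp_rot: [-3.141, -0.028, -0.615]
ft_force: [0.2, -0.4, -1.0]
gripper_width: 0.72
```

Run:
```python
from h import *
s=sense();print(s['clock'],s['tool_pos'],s['tcp_rot'],s['joints'].round(2))
```

```text
28.15 [ 0.48586999 -0.21465622  0.2692214 ] [-3.14109299 -0.02800307 -0.6153493 ] [-1.45 -0.41  1.57  1.9   0.45  1.25 -0.63]
```

```bash
cat > kin.py <<'E'
import numpy as np, itertools
from scipy.optimize import least_squares
from scipy.spatial.transform import Rotation as Ro
S=[([-1.405,.383,.044,1.598,-.018,1.161,-.05],[.1693,.6266,.2298],[3.1414,.0027,1.3071]),
([-1.12,-.41,1.56,2.21,.51,.97,-.47],[.3549,-.2726,.1455],[3.138,-.03,-.616]),
([-.75,-.39,1.12,2.09,.37,1.23,-.4],[.346,-.267,.264],[3.14,-.019,-.612]),
([-1.45,-.41,1.57,1.9,.45,1.25,-.63],[.4859,-.2147,.2692],[-3.141,-.028,-.6153])]
def fk(q,P,sg):
    h,L1,L2,L3,a1,a2,a3,o=P
    R=Ro.identity();x=np.array([0,0,h]);q=np.array(q)
    R=R*Ro.from_euler('z',sg[0]*q[0]+o)*Ro.from_euler('y',q[1]);x=x+R.apply([0,0,L1])
    R=R*Ro.from_euler('z',sg[1]*q[2]);x=x+R.apply([a1,0,0])
    R=R*Ro.from_euler('y',q[3]);x=x+R.apply([a2,0,L2])
    R=R*Ro.from_euler('z',sg[2]*q[4])*Ro.from_euler('y',q[5]);x=x+R.apply([a3,0,L3])
    R=R*Ro.from_euler('z',sg[3]*q[6]);return x,R
def res(P,sg):
    r=[]
    for q,x,e in S:
        X,R=fk(q,P,sg);r+=list(X-x)
        r+=list(.3*(R.inv()*Ro.from_euler('xyz',e)*Ro.from_euler('z',0)).as_rotvec())
    return r
if __name__=='__main__':
    out=[]
    for sg in itertools.product((1,-1),repeat=4):
      for o in(0,np.pi/2,np.pi,-np.pi/2):
        s=least_squares(res,[.33,.35,.35,.25,0,0,0,o],args=(sg,),loss='soft_l1',f_scale=.02);out.append((s.cost,sg,s.x.round(3)))
    out.sort(key=lambda t:t[0])
    for t in out[:4]:print(t)
    print(np.round(res(out[0][2],out[0][1]),3).reshape(4,6))
E
python3 kin.py; python3 -c "
from plant import *
import plant;print([n for n in dir(plant) if n[0]!='_'])"
```

```text
(np.float64(0.002709989677709419), (-1, -1, -1, -1), array([-1.524, -0.539,  0.371, -2.327,  0.006, -0.093,  0.84 , -3.182]))
(np.float64(0.002709989677711419), (-1, -1, -1, -1), array([-1.524, -0.539,  0.371, -2.327,  0.006, -0.093,  0.84 ,  3.101]))
(np.float64(0.0027099896777123787), (-1, -1, -1, -1), array([-1.524, -0.539,  0.371, -2.327,  0.006, -0.093,  0.84 ,  3.101]))
(np.float64(0.016702987648540626), (-1, -1, -1, 1), array([ 0.433, -0.485,  0.323, -0.217,  0.031, -0.195,  0.918,  2.88 ]))
[[-0.012  0.013  0.008 -0.    -0.001 -0.012]
 [ 0.077  0.003  0.007 -0.001  0.018 -0.012]
 [-0.008  0.037 -0.011  0.002  0.011 -0.014]
 [-0.019 -0.008 -0.007 -0.001  0.017 -0.01 ]]
['PlanningError', 'camera_params', 'get_image', 'grip_point_offset', 'job_done', 'sense']
```

```bash
cat > kin.py <<'E'
import numpy as np
from scipy.optimize import least_squares
from scipy.spatial.transform import Rotation as Ro
from h import sense
S=[([-1.405,.383,.044,1.598,-.018,1.161,-.05],[.1693,.6266,.2298],[3.1414,.0027,1.3071]),
([-1.12,-.41,1.56,2.21,.51,.97,-.47],[.3549,-.2726,.1455],[3.138,-.03,-.616]),
([-.75,-.39,1.12,2.09,.37,1.23,-.4],[.346,-.267,.264],[3.14,-.019,-.612]),
([-1.45,-.41,1.57,1.9,.45,1.25,-.63],[.4859,-.2147,.2692],[-3.141,-.028,-.6153])]
sg=np.array([-1,1,-1,1,-1,1,-1]);ax='zyzyzyz'
def frames(q):
    R=Ro.identity();F=[]
    for a,s,v in zip(ax,sg,q):R=R*Ro.from_euler(a,s*v);F.append(R)
    return F
e=np.eye(3)
# terms: h, L1(along z after q2), elbow x, L2 after q4, x after q4, L3 after q6, x after q6
T=[(1,2),(3,2),(5,2),(1,0),(3,0),(5,0),(0,0)]
if __name__=='__main__':
    s=sense();S.append((s['joints'],s['tool_pos'],s['tcp_rot']))
    for n in (3,4,5,6,7):
        A=[];b=[]
        for q,x,_ in S:
            F=frames(q);A.append(np.column_stack([e[2]]+[F[i].apply(e[k]) for i,k in T[:n]]));b.append(x)
        w=np.linalg.lstsq(np.vstack(A),np.hstack(b),rcond=None);print(n,w[0].round(3));print((np.vstack(A)@w[0]-np.hstack(b)).reshape(-1,3).round(3).tolist())
    for q,x,r in S:print((frames(q)[-1].inv()*Ro.from_euler('xyz',r)).as_euler('xyz').round(3))
E
python3 kin.py
```

```text
3 [1.199 0.518 0.504 1.254]
[[-0.039, 0.016, -0.005], [0.003, 0.002, 0.001], [0.001, 0.023, 0.001], [-0.004, -0.006, 0.002], [-0.001, -0.004, 0.001]]
4 [ 0.349  0.496  0.53   0.368 -0.024]
[[-0.039, 0.01, 0.008], [-0.002, 0.001, -0.007], [-0.001, 0.013, -0.001], [0.002, -0.002, 0.0], [0.002, -0.003, -0.001]]
5 [ 0.19   0.484  0.525  0.218 -0.022 -0.02 ]
[[-0.039, 0.01, 0.009], [0.001, -0.001, -0.009], [-0.0, 0.011, -0.0], [-0.0, -0.001, 0.0], [-0.0, -0.002, -0.0]]
6 [ 0.091  0.484  0.502  0.124 -0.024 -0.018 -0.025]
[[-0.039, 0.011, 0.01], [0.002, -0.001, -0.005], [-0.001, 0.01, -0.002], [-0.0, -0.0, -0.002], [-0.001, -0.002, -0.002]]
7 [-0.837  0.462  0.492 -0.814 -0.008 -0.02  -0.059 -0.037]
[[-0.038, 0.007, -0.0], [0.001, -0.001, -0.0], [-0.005, 0.0, 0.0], [0.004, 0.004, 0.0], [0.001, -0.0, -0.0]]
[-0.000e+00 -3.000e-03  3.142e+00]
[-4.000e-03  1.000e-03 -3.141e+00]
[-0.008 -0.     3.136]
[ 4.000e-03  1.000e-03 -3.135e+00]
[0.    0.    3.142]
```

```bash
cat >> kin.py <<'E'
TT=[(1,2),(3,2),(5,2),(3,0),(5,0),(1,1),(3,1),(5,1)];H=.35
def fitp(S,lam=1e-3):
    A=[];b=[]
    for q,x,_ in S:
        F=frames(q);A.append(np.column_stack([F[i].apply(e[k]) for i,k in TT]));b.append(np.array(x)-[0,0,H])
    A=np.vstack(A);b=np.hstack(b);p0=np.array([.49,.5,.37,-.02,-.02,0,0,0])
    d=np.linalg.solve(A.T@A+lam*np.eye(len(TT)),A.T@(b-A@p0));return p0+d,(A@(p0+d)-b).reshape(-1,3)
def fk(q,w):
    F=frames(q);return np.array([0,0,H])+sum(c*F[i].apply(e[k]) for c,(i,k) in zip(w,TT)),F[-1]*Ro.from_euler('z',np.pi)
def jac(q,w):
    x,R=fk(q,w);J=np.zeros((6,7))
    for i in range(7):
        dq=np.array(q,float);dq[i]+=1e-5;X,Q=fk(dq,w);J[:3,i]=(X-x)/1e-5;J[3:,i]=(Q*R.inv()).as_rotvec()/1e-5
    return J,x,R
lo=np.array([-2.61,-.41,-1.48,0,-1.57,.05,-2.85]);hi=np.array([2.61,2.15,1.57,2.5,4.71,1.97,2.85])
def go(q,w,x1,yaw1,n=12,lam=1e-3):
    q=np.array(q,float);x0,R0=fk(q,w);y0=R0.as_euler('xyz')[2];dy=(yaw1-y0+np.pi)%(2*np.pi)-np.pi
    for i in range(1,n+1):
        xt=x0+(np.array(x1)-x0)*i/n;Rt=Ro.from_euler('xyz',[np.pi,0,y0+dy*i/n])
        for _ in range(2):
            J,x,R=jac(q,w);v=np.r_[xt-x,(Rt*R.inv()).as_rotvec()]
            q=np.clip(q+J.T@np.linalg.solve(J@J.T+lam*np.eye(6)*.1,v),lo,hi)
    return q
E
cat > sim.py <<'E'
from kin import *
s=sense();S.append((s['joints'],s['tool_pos'],s['tcp_rot']))
w,r=fitp(S);print(w.round(3));print(r.round(3).tolist())
q=S[0][0]
for x,y in(((.403,.19,.2),25),((.403,.19,.04),25),((.402,.19,.186),25),((.417,-.04,.206),-5),((.364,-.284,.206),-35),((.366,-.282,.046),-35),((.366,-.282,.206),-35),
  ((.489,.078,.206),10),((.489,.078,.04),10),((.489,.078,.218),10),((.366,-.282,.218),-35),((.366,-.282,.08),-35),((.366,-.282,.22),-35),((.489,-.21,.13),-35),((.49,-.209,.04),-35),((.49,-.209,.239),-35),((.366,-.283,.239),-35),((.366,-.283,.115),-35)):
    q=go(q,w,x,np.radians(y));print(x,y,q.round(2),fk(q,w)[0].round(3))
E
python3 sim.py
```

```text
[ 0.497  0.501  0.379  0.002 -0.003 -0.023 -0.017 -0.001]
[[-0.0, -0.0, 0.0], [-0.0, -0.001, 0.0], [0.0, 0.001, 0.0], [0.0, 0.0, -0.0], [0.0, -0.001, -0.001]]
(0.403, 0.19, 0.2) 25 [-0.97  0.02  0.44  2.11 -0.01  1.01 -0.08] [0.403 0.19  0.2  ]
(0.403, 0.19, 0.04) 25 [-0.9   0.31  0.4   2.23 -0.21  0.63  0.09] [0.403 0.19  0.04 ]
(0.402, 0.19, 0.186) 25 [-0.97  0.03  0.45  2.13 -0.02  0.98 -0.08] [0.402 0.19  0.186]
(0.417, -0.04, 0.206) -5 [-0.72 -0.08  0.7   2.17  0.06  1.03 -0.14] [ 0.417 -0.04   0.206]
(0.364, -0.284, 0.206) -35 [-0.42  0.04  1.04  2.09 -0.04  1.03  0.03] [ 0.364 -0.284  0.206]
(0.366, -0.282, 0.046) -35 [-0.16  0.42  0.83  2.2  -0.49  0.71  0.4 ] [ 0.366 -0.282  0.046]
(0.366, -0.282, 0.206) -35 [-0.46  0.05  1.07  2.09 -0.05  1.03  0.03] [ 0.366 -0.282  0.206]
(0.489, 0.078, 0.206) 10 [-0.87  0.13  0.68  2.01 -0.09  1.03  0.03] [0.489 0.078 0.206]
(0.489, 0.078, 0.04) 10 [-0.73  0.42  0.57  2.12 -0.35  0.69  0.25] [0.489 0.078 0.04 ]
(0.489, 0.078, 0.218) 10 [-0.88  0.11  0.69  2.   -0.08  1.06  0.02] [0.489 0.078 0.218]
(0.366, -0.282, 0.218) -35 [-0.5   0.01  1.11  2.08 -0.01  1.05 -0.  ] [ 0.366 -0.282  0.218]
(0.366, -0.282, 0.08) -35 [-0.25  0.37  0.94  2.19 -0.43  0.78  0.36] [ 0.366 -0.282  0.08 ]
(0.366, -0.282, 0.22) -35 [-0.54  0.01  1.14  2.08 -0.01  1.06 -0.01] [ 0.366 -0.282  0.22 ]
(0.489, -0.21, 0.13) -35 [-0.46  0.41  0.94  2.   -0.42  0.93  0.09] [ 0.489 -0.21   0.13 ]
(0.49, -0.209, 0.04) -35 [-0.34  0.56  0.8   2.04 -0.58  0.78  0.21] [ 0.49  -0.209  0.04 ]
(0.49, -0.209, 0.239) -35 [-0.6   0.25  1.07  1.9  -0.24  1.13 -0.05] [ 0.49  -0.209  0.239]
(0.366, -0.283, 0.239) -35 [-0.6  -0.05  1.17  2.06  0.05  1.11 -0.06] [ 0.366 -0.283  0.239]
(0.366, -0.283, 0.115) -35 [-0.36  0.31  1.06  2.17 -0.37  0.85  0.31] [ 0.366 -0.283  0.115]
```

```bash
cat > plan.py <<'E'
from kin import *
from multiprocessing import Pool
s=sense();S.append((s['joints'],s['tool_pos'],s['tcp_rot']));w,_=fitp(S);q0=s['joints']
def ev(seed):
    g=np.random.default_rng(seed);W=[]
    for _ in range(1+seed%2):
        r=g.choice([.42,.5,.58]);a=g.choice([-45,-25,0,25,50,70]);z=g.choice([.24,.32,.4]);W.append((round(r*np.cos(np.radians(a)),2),round(r*np.sin(np.radians(a)),2),z,a+g.choice([-60,-30,0,30,60])))
    W+=[(.366,-.283,.24,-35),(.366,-.283,.112,-35)];q=q0;Q=[]
    for x in W:
        q=go(q,w,x[:3],np.radians(x[3]),n=10);Q.append(q)
        if np.linalg.norm(fk(q,w)[0]-x[:3])>.004 and x is not W[0]:return -1,W,Q
    return min(np.minimum(np.array(Q[-2:])-lo,hi-np.array(Q[-2:]))[:,[1,2,3,5]].min(),9),W,Q
if __name__=='__main__':
    with Pool() as p:o=p.map(ev,range(400))
    o.sort(key=lambda t:-t[0])
    for k in (1,2):
        for m,W,Q in [t for t in o if len(t[1])==k+2][:4]:print(round(m,2),[tuple(map(float,x)) for x in W[:-2]],[x.round(2).tolist() for x in Q[-2:]])
E
export OMP_NUM_THREADS=1; timeout 550 python3 plan.py
```

```text
0.33 [(0.3, -0.3, 0.4, 15.0)] [[-0.57, -0.05, 1.14, 2.06, 0.05, 1.11, -0.06], [-0.35, 0.31, 1.04, 2.17, -0.37, 0.84, 0.31]]
0.33 [(0.14, 0.39, 0.4, 100.0)] [[-0.57, -0.06, 1.14, 2.06, 0.06, 1.11, -0.07], [-0.35, 0.31, 1.04, 2.17, -0.37, 0.84, 0.31]]
0.33 [(0.14, 0.39, 0.4, 100.0)] [[-0.57, -0.06, 1.14, 2.06, 0.06, 1.11, -0.07], [-0.35, 0.31, 1.04, 2.17, -0.37, 0.84, 0.31]]
0.32 [(0.14, 0.39, 0.32, 70.0)] [[-0.68, -0.09, 1.23, 2.06, 0.09, 1.11, -0.1], [-0.39, 0.34, 1.1, 2.17, -0.4, 0.85, 0.35]]
0.33 [(0.3, -0.3, 0.4, 15.0), (0.27, 0.32, 0.24, 80.0)] [[-0.17, -0.01, 0.75, 2.05, 0.01, 1.1, -0.04], [-0.1, 0.23, 0.74, 2.17, -0.21, 0.82, 0.16]]
0.33 [(0.38, -0.18, 0.32, 35.0), (0.14, 0.39, 0.4, 130.0)] [[-0.24, -0.02, 0.82, 2.05, 0.01, 1.11, -0.04], [-0.15, 0.24, 0.8, 2.17, -0.24, 0.82, 0.19]]
0.33 [(0.35, -0.35, 0.4, -15.0), (0.17, 0.47, 0.32, 70.0)] [[-0.26, -0.02, 0.84, 2.05, 0.01, 1.1, -0.04], [-0.17, 0.25, 0.82, 2.17, -0.25, 0.82, 0.2]]
0.33 [(0.14, 0.39, 0.24, 100.0), (0.3, -0.3, 0.32, -75.0)] [[-0.45, -0.03, 1.03, 2.05, 0.03, 1.11, -0.05], [-0.29, 0.29, 0.97, 2.17, -0.32, 0.83, 0.27]]
```

Call:
arm_command(increments=[[[-1,-0.02,-0.01,0.02,6],[-1,-0.045,-0.02,0.04,12],[-1,-0.07,-0.03,0.06,18],[-1,-0.095,-0.04,0.08,25],[-1,-0.12,-0.05,0.1,32],[-1,-0.145,-0.06,0.12,38],[-1,-0.17,-0.07,0.14,44],[-1,-0.19,-0.08,0.15,50]]])

```text
clock: 29.15
tool_pos: [0.2949, -0.2952, 0.4204]
tcp_rot: [-3.141, -0.03, 0.259]
ft_force: [-0.0, 0.4, -1.0]
gripper_width: 0.721
```

```bash
cat > st.py <<'E'
from h import *
s=sense();print(s['clock'],s['tool_pos'].round(4),s['tcp_rot'].round(3),s['joints'].round(2),s['ft_force'].round(1))
E
python3 st.py
```

```text
29.15 [ 0.2949 -0.2952  0.4204] [-3.141 -0.03   0.259] [-0.35 -0.41  0.79  1.87  0.27  1.54  0.65] [-0.   0.4 -1. ]
```

```bash
cat > sim2.py <<'E'
from kin import *
s=sense();S.append((s['joints'],s['tool_pos'],s['tcp_rot']));w,r=fitp(S)
end=[(.366,-.283,.24,-35),(.366,-.283,.112,-35)]
for W in([],[(.42,0,.3,45),(.27,.32,.24,80),(.42,0,.24,20)],[(.42,0,.3,45),(.42,0,.24,0)],[(.45,-.1,.24,20)],[(.45,-.1,.24,-10)],[(.42,0,.3,45),(.3,.3,.3,60),(.42,0,.3,0)]):
    q=s['joints'];print(W)
    for x in W+end:q=go(q,w,x[:3],np.radians(x[3]));print('   ',x,q.round(2),(fk(q,w)[0]-x[:3]).round(3))
E
python3 sim2.py
```

```text
[]
    (0.366, -0.283, 0.24, -35) [-0.29 -0.02  0.86  2.05  0.02  1.11 -0.04] [-0.  0.  0.]
    (0.366, -0.283, 0.112, -35) [-0.19  0.25  0.84  2.16 -0.25  0.82  0.2 ] [-0.  0.  0.]
[(0.42, 0, 0.3, 45), (0.27, 0.32, 0.24, 80), (0.42, 0, 0.24, 20)]
    (0.42, 0, 0.3, 45) [-0.66 -0.17  0.51  2.04  0.09  1.25  0.6 ] [-0. -0. -0.]
    (0.27, 0.32, 0.24, 80) [-1.04 -0.07  0.07  2.11  0.01  1.11  0.42] [-0. -0. -0.]
    (0.42, 0, 0.24, 20) [-0.61 -0.1   0.49  2.12  0.05  1.11  0.2 ] [-0.  0. -0.]
    (0.366, -0.283, 0.24, -35) [-0.26 -0.02  0.84  2.05  0.02  1.11 -0.04] [-0.  0.  0.]
    (0.366, -0.283, 0.112, -35) [-0.17  0.24  0.82  2.16 -0.24  0.82  0.19] [-0.  0.  0.]
[(0.42, 0, 0.3, 45), (0.42, 0, 0.24, 0)]
    (0.42, 0, 0.3, 45) [-0.66 -0.17  0.51  2.04  0.09  1.25  0.6 ] [-0. -0. -0.]
    (0.42, 0, 0.24, 0) [-0.59 -0.1   0.47  2.12  0.05  1.11 -0.15] [-0. -0.  0.]
    (0.366, -0.283, 0.24, -35) [-0.27 -0.02  0.84  2.05  0.02  1.11 -0.04] [-0.  0.  0.]
    (0.366, -0.283, 0.112, -35) [-0.17  0.25  0.82  2.16 -0.25  0.82  0.19] [-0.  0.  0.]
[(0.45, -0.1, 0.24, 20)]
    (0.45, -0.1, 0
[... 319 characters left out ...]
 2.04  0.01  1.11 -0.04] [-0.  0. -0.]
    (0.366, -0.283, 0.24, -35) [-0.25 -0.02  0.83  2.05  0.01  1.11 -0.04] [-0.  0.  0.]
    (0.366, -0.283, 0.112, -35) [-0.16  0.24  0.81  2.16 -0.24  0.82  0.19] [-0.  0.  0.]
[(0.42, 0, 0.3, 45), (0.3, 0.3, 0.3, 60), (0.42, 0, 0.3, 0)]
    (0.42, 0, 0.3, 45) [-0.66 -0.17  0.51  2.04  0.09  1.25  0.6 ] [-0. -0. -0.]
    (0.3, 0.3, 0.3, 60) [-0.96 -0.11  0.07  2.01  0.01  1.24  0.15] [-0. -0. -0.]
    (0.42, 0, 0.3, 0) [-0.58 -0.16  0.43  2.04  0.07  1.25 -0.17] [-0.  0. -0.]
    (0.366, -0.283, 0.24, -35) [-0.26 -0.02  0.84  2.05  0.02  1.11 -0.04] [-0.  0.  0.]
    (0.366, -0.283, 0.112, -35) [-0.17  0.24  0.82  2.16 -0.24  0.82  0.19] [-0.  0.  0.]
```

Call:
arm_command(increments=[[[-1,0.01,0.002,-0.02,-6],[-1,0.02,0.004,-0.05,-12],[-1,0.03,0.006,-0.075,-19],[-1,0.04,0.008,-0.1,-26],[-1,0.055,0.01,-0.13,-33],[-1,0.065,0.011,-0.155,-40],[-1,0.071,0.012,-0.18,-46],[-1,0.071,0.012,-0.18,-50]]])

```text
clock: 30.15
tool_pos: [0.3653, -0.2813, 0.2371]
tcp_rot: [3.14, -0.023, -0.618]
ft_force: [-0.4, -0.2, -1.5]
gripper_width: 0.719
```

Call:
arm_command(increments=[[[-1,0,0,0,0],[-1,0,0,0,0],[-1,0,0,0,0],[-1,0,0,0,0],[-1,0,0,0,0],[-1,0,0,0,0],[-1,0,0,0,0],[-1,0,0,0,0]]])

```text
clock: 31.15
tool_pos: [0.3681, -0.2813, 0.2399]
tcp_rot: [-3.141, -0.03, -0.613]
ft_force: [0.3, -0.1, -1.4]
gripper_width: 0.722
```

```bash
python3 st.py
python3 - <<'E'
from h import *
r,p,im=rim('yellow',(.366,-.2827,.108),60,zs=(.108,))
held('red',im,p,sense()['tool_pos'])
E
python3 st.py
```

```text
31.15 [ 0.3681 -0.2813  0.2399] [-3.141 -0.03  -0.613] [-0.3  -0.05  0.85  2.07  0.05  1.08 -0.08] [ 0.3 -0.1 -1.4]
yellow t 31.2 tcp [ 0.3681 -0.2813  0.2399] [-3.141 -0.029 -0.613] grip 0.723 ell [317.2 189.3] [71.9 76.1] (281, 151, 73, 64)
  z 0.108 [ 0.3659 -0.2831  0.108 ]
held [np.int32(244), np.int32(402), np.int32(370)] [323. 299.] [142.9 159.8] rel tcp [-0.0011 -0.0005  0.028 ]
31.2 [ 0.3681 -0.2813  0.2399] [-3.141 -0.029 -0.613] [-0.3  -0.05  0.85  2.07  0.05  1.08 -0.08] [ 0.1  0.6 -0.8]
```

Elbow is back to a healthy posture and both red and the stack are unchanged; a 1.7° tool tilt remains, tolerable with the play. Lowering in two stages.

Call:
arm_command(increments=[[[-1,-0.002,-0.0006,-0.03,0],[-1,-0.002,-0.0006,-0.06,0],[-1,-0.002,-0.0006,-0.075,0],[-1,-0.002,-0.0006,-0.085,0],[-1,-0.002,-0.0006,-0.095,0],[-1,-0.002,-0.0006,-0.1,0],[-1,-0.002,-0.0006,-0.105,0],[-1,-0.002,-0.0006,-0.105,0]]])

```text
clock: 32.2
tool_pos: [0.366, -0.2819, 0.1348]
tcp_rot: [-3.141, -0.029, -0.613]
ft_force: [0.3, -0.5, -0.5]
gripper_width: 0.72
```

```bash
python3 st.py
```

```text
32.2 [ 0.366  -0.2819  0.1348] [-3.141 -0.029 -0.613] [-0.24  0.17  0.87  2.18 -0.18  0.83  0.13] [ 0.3 -0.5 -0.5]
```

Foot is inside yellow's mouth with no contact force. Continuing.

Call:
arm_command(increments=[[[-1,0,0,-0.005,0],[-1,0,0,-0.01,0],[-1,0,0,-0.014,0],[-1,0,0,-0.017,0],[-1,0,0,-0.02,0],[-1,0,0,-0.021,0],[-1,0,0,-0.022,0],[-1,0,0,-0.022,0]]])

```text
clock: 33.2
tool_pos: [0.3662, -0.282, 0.113]
tcp_rot: [-3.141, -0.03, -0.613]
ft_force: [0.4, -0.4, -0.3]
gripper_width: 0.721
```

Call:
arm_command(increments=[[[-1,0,0,-0.0005,0],[-1,0,0,-0.001,0],[-1,0,0,-0.0015,0],[-1,0,0,-0.002,0],[-1,0,0,-0.002,0],[-1,0,0,-0.002,0],[-1,0,0,-0.002,0],[-1,0,0,-0.002,0]]])

```text
clock: 34.2
tool_pos: [0.3664, -0.2822, 0.1113]
tcp_rot: [-3.141, -0.03, -0.613]
ft_force: [-0.4, -0.0, 5.3]
gripper_width: 0.72
```

Call:
arm_command(increments=[[[0.6,0,0,0,0],[1,0,0,0,0],[1,0,0,0,0],[1,0,0,0.03,0],[1,0,0,0.07,0],[1,0,0,0.12,0],[1,0,0,0.13,0],[1,0,0,0.13,0]]])

```text
clock: 35.2
tool_pos: [0.3664, -0.2817, 0.2411]
tcp_rot: [-3.139, -0.03, -0.612]
ft_force: [-0.6, -0.6, -0.1]
gripper_width: 1.001
```

```bash
python3 st.py
python3 - <<'E'
from h import *
for _ in range(4):get_image('wrist')
r,p,im=rim('red',(.366,-.2827,.14),90,zs=(.14,))
ps=camera_params('scene');I=get_image('scene')
cv2.imwrite('pics/c11.png',np.hstack([im[60:360,150:550],cv2.resize(I[210:310,245:375],None,fx=3,fy=3)]))
E
```

```text
35.2 [ 0.3664 -0.2817  0.2411] [-3.139 -0.03  -0.612] [-0.35 -0.07  0.9   2.07  0.06  1.08 -0.08] [-0.6 -0.6 -0.1]
red t 35.45 tcp [ 0.365  -0.2814  0.2393] [ 3.141 -0.026 -0.613] grip 0.998 ell [319.7 198.6] [81.1 83.9] (279, 157, 82, 84)
  z 0.14 [ 0.3648 -0.282   0.14  ]
```

View pics/c11.png

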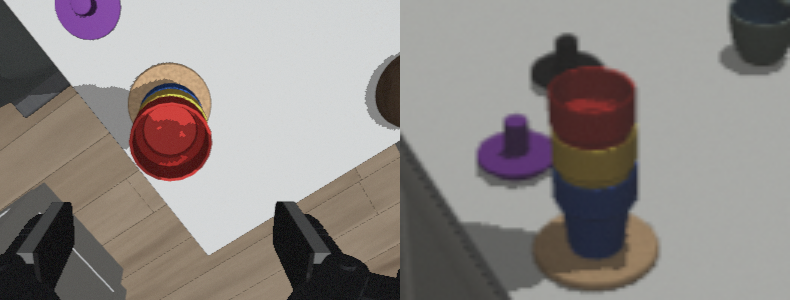

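Three beakers nested and upright; rim centre about 1.5 mm from the axis. Now planning the lid trip with joint margins.

```bash
cat > sim3.py <<'E'
from kin import *
s=sense();S.append((s['joints'],s['tool_pos'],s['tcp_rot']));w,r=fitp(S)
for y in(-35,-20,-5,10):
    q=s['joints'];print(y)
    for x in((.446,-.05,.22,y),(.446,-.05,.018,y),(.446,-.05,.25,y),(.366,-.282,.25,-35),(.366,-.282,.15,-35)):q=go(q,w,x[:3],np.radians(x[3]));print('   ',x,q.round(2),(fk(q,w)[0]-x[:3]).round(3))
E
python3 sim3.py
```

```text
-35
    (0.446, -0.05, 0.22, -35) [-0.59 -0.01  0.61  2.09  0.01  1.06 -0.59] [-0.  0.  0.]
    (0.446, -0.05, 0.018, -35) [-0.45  0.39  0.52  2.23 -0.34  0.59 -0.28] [-0.  0.  0.]
    (0.446, -0.05, 0.25, -35) [-0.62 -0.06  0.63  2.06  0.04  1.13 -0.62] [-0.  0.  0.]
    (0.366, -0.282, 0.25, -35) [-0.39 -0.05  0.96  2.04  0.04  1.13 -0.07] [-0.  0.  0.]
    (0.366, -0.282, 0.15, -35) [-0.32  0.18  0.97  2.15 -0.19  0.9   0.15] [-0.  0.  0.]
-20
    (0.446, -0.05, 0.22, -20) [-0.6  -0.01  0.63  2.09  0.01  1.06 -0.33] [-0.  0.  0.]
    (0.446, -0.05, 0.018, -20) [-0.45  0.39  0.53  2.23 -0.35  0.6  -0.01] [-0.  0.  0.]
    (0.446, -0.05, 0.25, -20) [-0.63 -0.06  0.64  2.06  0.04  1.13 -0.36] [-0.  0.  0.]
    (0.366, -0.282, 0.25, -35) [-0.39 -0.05  0.95  2.04  0.04  1.13 -0.07] [-0.  0.  0.]
    (0.366, -0.282, 0.15, -35) [-0.31  0.18  0.97  2.15 -0.19  0.9   0.15] [-0.  0.  0.]
-5
    (0.446, -0.05, 0.22, -5) [-0.61 -0.01  0.64  2.09  0.01  1.06 -0.07] [-0.  0.  0.]
    (0.446, -0.05, 0.018, -5) [-0.46  0.39  0.54  2.23 -0.36  0.6   0.26] [-0.  0.  0.]
    (0.446, -0.05, 0.25, -5) [-0.65 -0.06  0.66  2.06  0.04  1.13 -0.1 ] [-0.  0.  0.]
    (0.366, -0.282, 0.25, -35) [-0.38 -0.05  0.95  2.04  0.04  1.13 -0.07] [-0.  0.  0.]
    (0.366, -0.282, 0.15, -35) [-0.31  0.18  0.96  2.15 -0.19  0.9   0.15] [-0.  0.  0.]
10
    (0.446, -0.05, 0.22, 10) [-0.63 -0.01  0.65  2.09  0.01  1.06  0.19] [-0.  0.  0.]
    (0.446, -0.05, 0.018, 10) [-0.47  0.39  0.55  2.23 -0.36  0.6   0.52] [-0.  0.  0.]
    (0.446, -0.05, 0.25, 10) [-0.66 -0.06  0.67  2.06  0.04  1.13  0.16] [-0.  0.  0.]
    (0.366, -0.282, 0.25, -35) [-0.38 -0.05  0.94  2.04  0.04  1.13 -0.06] [-0.  0.  0.]
    (0.366, -0.282, 0.15, -35) [-0.31  0.18  0.96  2.15 -0.18  0.9   0.15] [-0.  0.  0.]
```

Call:
arm_command(increments=[[[1,0.01,0.04,0,0],[1,0.03,0.09,0,0],[1,0.045,0.135,0,0],[1,0.06,0.18,-0.02,0],[1,0.08,0.231,-0.06,0],[1,0.08,0.231,-0.1,0],[1,0.08,0.231,-0.11,0],[1,0.08,0.231,-0.11,0]]])

```text
clock: 36.5
tool_pos: [0.4453, -0.052, 0.1305]
tcp_rot: [3.14, -0.028, -0.614]
ft_force: [-0.3, 0.0, 0.2]
gripper_width: 0.999
```

Run:
```python
from h import *
for _ in range(5):get_image('wrist')
p=camera_params('wrist');im=get_image('wrist');s=sense();T=s['tool_pos'];print(s['clock'],T.round(4),s['tcp_rot'].round(3),s['joints'].round(2))
cv2.imwrite('pics/w12.png',im)
print('expected disc',proj(p,(.446,-.05,.013)),'knob top',proj(p,(.446,-.05,.043)))
g=cv2.cvtColor(im,cv2.COLOR_BGR2GRAY)
for t in (40,50,60,70):
    m=(g<t).astype(np.uint8)*255;u=proj(p,(.446,-.05,.013)).astype(int);w=np.zeros_like(m);cv2.circle(w,tuple(map(int,u)),70,255,-1)
    cs=cv2.findContours(m&w,cv2.RETR_EXTERNAL,cv2.CHAIN_APPROX_NONE)[0];b=max(cs,key=cv2.contourArea);e=cv2.fitEllipse(cv2.convexHull(b));print(t,np.round(e[0],1),np.round(e[1],1),plane(p,e[0],.013).round(4))
```

```text
36.8 [ 0.4471 -0.0513  0.1323] [-3.138 -0.031 -0.614] [-0.56  0.12  0.6   2.2  -0.07  0.82 -0.52]
expected disc [315.51114095 190.15028008] knob top [315.97702164 201.81365975]
40 [319.  191.1] [78.  80.6] [ 0.4478 -0.0523  0.013 ]
50 [319.1 191.1] [78.1 80.7] [ 0.4478 -0.0523  0.013 ]
60 [319.1 191.2] [78.6 81.3] [ 0.4478 -0.0524  0.013 ]
70 [319.1 191.2] [78.7 81.4] [ 0.4478 -0.0524  0.013 ]
```

View pics/w12.png

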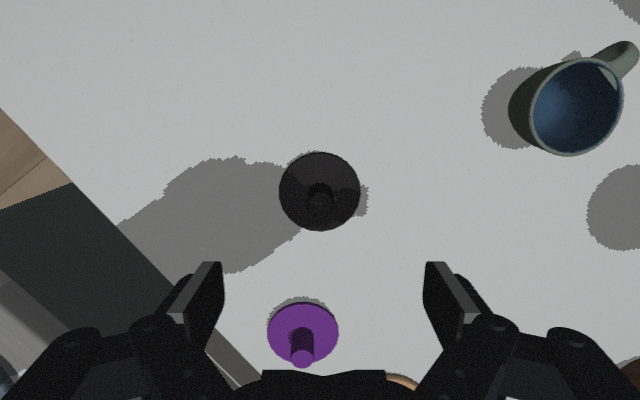

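Black lid disc centre at (319,191), knob at (320,203); purple decoy (302,335) clear of the fingers. Grasping the knob.

Call:
arm_command(increments=[[[1,0.0007,-0.001,-0.04,0],[1,0.0007,-0.001,-0.08,0],[1,0.0007,-0.001,-0.105,0],[1,0.0007,-0.001,-0.113,0],[0.3,0.0007,-0.001,-0.113,0],[-0.4,0.0007,-0.001,-0.113,0],[-1,0.0007,-0.001,-0.113,0],[-1,0.0007,-0.001,-0.113,0]]])

```text
clock: 37.8
tool_pos: [0.4476, -0.0518, 0.0188]
tcp_rot: [-3.139, -0.03, -0.613]
ft_force: [0.2, 0.6, 4.7]
gripper_width: 0.22
```

Call:
arm_command(increments=[[[-1,0,0,0,0],[-1,0,0,0,0],[-1,0,0,0,0],[-1,0,0,0.03,0],[-1,0,0,0.08,0],[-1,0,0,0.13,0],[-1,0,0,0.18,0],[-1,0,0,0.225,0]]])

```text
clock: 38.8
tool_pos: [0.4465, -0.052, 0.2447]
tcp_rot: [-3.139, -0.03, -0.613]
ft_force: [1.1, 0.9, -0.3]
gripper_width: 0.221
```

```bash
python3 st.py
```

```text
38.8 [ 0.4465 -0.052   0.2447] [-3.139 -0.03  -0.613] [-0.65 -0.08  0.64  2.09  0.07  1.09 -0.65] [ 1.1  0.9 -0.3]
```

Call:
arm_command(increments=[[[-1,-0.012,-0.035,0,0],[-1,-0.027,-0.075,0,0],[-1,-0.042,-0.12,0,0],[-1,-0.056,-0.16,0,0],[-1,-0.07,-0.2,0,0],[-1,-0.081,-0.23,0,0],[-1,-0.081,-0.23,0,0],[-1,-0.081,-0.23,0,0]]])

```text
clock: 39.8
tool_pos: [0.3658, -0.281, 0.2426]
tcp_rot: [-3.14, -0.029, -0.612]
ft_force: [0.3, -0.8, -1.6]
gripper_width: 0.216
```

Run:
```python
from h import *
for _ in range(6):get_image('wrist')
r,p,im=rim('red',(.366,-.2827,.14),60,zs=(.14,),save='pics/w13.png')
print(sense()['joints'].round(2))
```

```text
red t 40.15 tcp [ 0.3661 -0.2813  0.2429] [-3.141 -0.029 -0.611] grip 0.215 ell [318.  201.7] [79.8 90.4] (278, 157, 81, 53)
  z 0.14 [ 0.3634 -0.2842  0.14  ]
[-0.44 -0.09  0.98  2.07  0.08  1.09 -0.1 ]
```

View pics/w13.png

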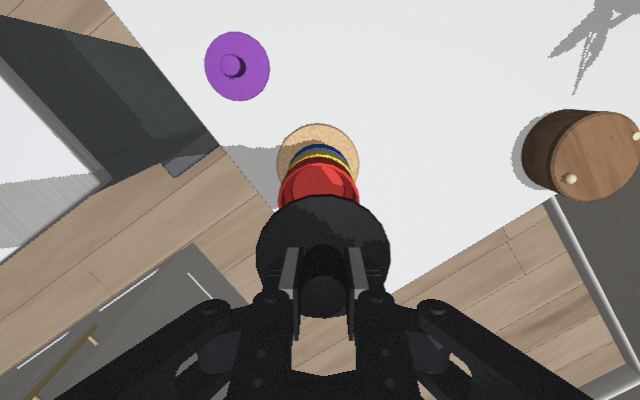

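Lid held level over the stack (disc cols 256–390; red rim cols 278–359). Lowering.

Call:
arm_command(increments=[[[-1,-0.0008,-0.0005,-0.03,0],[-1,-0.0008,-0.0005,-0.06,0],[-1,-0.0008,-0.0005,-0.075,0],[-1,-0.0008,-0.0005,-0.082,0],[-1,-0.0008,-0.0005,-0.086,0],[-1,-0.0008,-0.0005,-0.089,0],[-1,-0.0008,-0.0005,-0.091,0],[-1,-0.0008,-0.0005,-0.092,0]]])

```text
clock: 41.15
tool_pos: [0.3652, -0.2825, 0.1512]
tcp_rot: [-3.14, -0.03, -0.613]
ft_force: [-0.0, 0.2, 1.8]
gripper_width: 0.219
```

Call:
arm_command(increments=[[[-1,0,0,0,0],[-1,0,0,-0.0005,0],[-1,0,0,-0.001,0],[-1,0,0,-0.001,0],[-1,0,0,-0.001,0],[-1,0,0,-0.001,0],[-1,0,0,-0.001,0],[-1,0,0,-0.001,0]]])

```text
clock: 42.15
tool_pos: [0.3654, -0.2826, 0.1509]
tcp_rot: [-3.14, -0.029, -0.613]
ft_force: [-1.7, 1.5, 7.6]
gripper_width: 0.217
```

Contact at the expected height (0.151). Releasing gently and backing off upward.

Call:
arm_command(increments=[[[-0.3,0,0,0,0],[0.2,0,0,0,0],[0.6,0,0,0,0],[0.6,0,0,0.01,0],[0.6,0,0,0.04,0],[0.6,0,0,0.08,0],[0.6,0,0,0.11,0],[0.6,0,0,0.11,0]]])

```text
clock: 43.15
tool_pos: [0.3669, -0.2837, 0.2629]
tcp_rot: [-3.137, -0.036, -0.613]
ft_force: [0.0, 0.3, 0.1]
gripper_width: 0.8
```

```bash
python3 st.py
python3 - <<'E'
from h import *
for _ in range(4):get_image('wrist')
p=camera_params('wrist');im=get_image('wrist');I=get_image('scene')
cv2.imwrite('pics/c14.png',np.hstack([im[60:360,150:550],cv2.resize(I[200:300,245:375],None,fx=3,fy=3)]))
E
```

```text
43.15 [ 0.3669 -0.2837  0.2629] [-3.137 -0.036 -0.613] [-0.5  -0.14  1.02  2.05  0.13  1.13 -0.15] [0.  0.3 0.1]
```

View pics/c14.png

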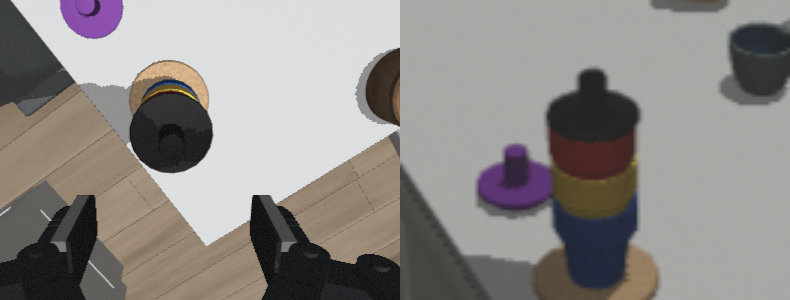

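Run:
```python
from h import *
ps=camera_params('scene');I=get_image('scene');g=cv2.cvtColor(I,cv2.COLOR_BGR2GRAY)
print('pred knob top',proj(ps,(.3655,-.2825,.175)).round(1),'disc top',proj(ps,(.3655,-.2825,.145)).round(1))
m=(g[215:255,290:335]<45).astype(np.uint8);ys,xs=np.nonzero(m);print('black rows',ys.min()+215,ys.max()+215,'cols',xs.min()+290,xs.max()+290)
D=cv2.absdiff(I,cv2.imread('pics/scene0.png')).max(2)
for n,(u,v) in(('spice',(243,172)),('honey',(345,182)),('cup',(366,220))):print(n,'mean change',D[v-12:v+12,u-10:u+10].mean().round(1))
print(job_done(),sense()['clock'])
```

```text
pred knob top [309.  224.8] disc top [309.2 237.3]
black rows 224 252 cols 294 323
spice mean change 8.3
honey mean change 4.2
cup mean change 3.9
the job is handed in; nothing more can be done
the job is handed in; nothing more can be done
```

The beaker set is stacked on the coaster and handed in at about 44 s: blue, then yellow, then red, with the black lid closing the red one, plug down.

**Last checks**
- **Stack:** the final wrist and scene pictures show it upright and fully nested, with the lid flat. The knob top is at image row 224, against a predicted 224.8. Each part first touched within about 1 mm of its expected height.
- **Centring:** blue measured about 1 mm from the coaster's middle. Red's rim measured about 1.5 mm off the axis.
- **Bystanders:** none was touched. Image change around the honey jar and cup was about 4 grey levels. It was about 8 around the spice jar, and I did not look into why.

**What went wrong**
- **First try at red:** joints 2 and 3 had drifted to their range limits, which pushed the tool sideways. Red's foot then pressed on yellow's rim with about 65 N at the wrist. That is under the 120 N wrist limit, and it was the held beaker pressing, not the arm or gripper body.
- **Recovery:** I lifted off, found the stack undisturbed, moved the arm back to a better posture and inserted red cleanly.
- **Leftover tilt:** the tool kept a 1.7° tilt after that. It had no visible effect on the finished stack.

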